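# Change the bench over from grinding to polishing

### The arm

A 6-joint arm with a two-finger parallel gripper is mounted at the origin on a cart in front of the work surface, level with it; the furniture and walls round the work are solid. World frame = base frame: x ahead of the robot, y to its left, z up, the work surface at z = 0. Lengths are in m, angles in rad, forces in N, time in s.
With the tool pointing down it reaches from about 0.225 to 0.875 m from the base axis. Payload 3.4 kg.
Tool frame: the origin (TCP) lies where the fingers leave the gripper's body, on its centre line; the fingertips stand 73 mm ahead of it and the grasp point (between the pads) lies 54 mm ahead of it (manip.grip_point_offset is the distance from the TCP to the grasp point, in m); z points along the fingers, y is the line along which they close (so a half turn about z gives the same grasp; the last joint's range is limited). The gripper opens to 85 mm and grips with 20 to 120 N. Pads are 22 mm wide; open, the fingers measure 114 mm over their backs; the gripper's body (76 mm by 85 mm) begins 54 mm behind the grasp point. The pads swing forward as they close: fully open they stand 13 mm farther back than shut.
Start: joints at [-1.381, 0.276, 1.505, -0, 1.361, -0.121], TCP at [0.176, -0.547, 0.304] pointing down, gripper open.
Joint ranges: [-2.89, 2.89], [-0.75, 2.08], [0.22, 2.7], [-1.18, 4.32], [0.11, 2.71], [-2.7, 2.7]. Speed limits (rad/s): [2.57, 2.57, 3.14, 3.14, 3.14, 3.14].

### API

Orientations are given as a unit quaternion [w, x, y, z].
In Python, from rig import sensors, cams, manip, spotter gives the robot as it stands.
- The arm moves only by the tool drive_tool, never from a script. Its argument "targets" is a list of rows, each a list of 4 numbers: the shift along the world's x, y, z in m, then the turn about the world's z in degrees. In form: [[dx, dy, dz, spin], ...]. A call has exactly 5 rows; each row shifts and turns the commanded pose from where the row before left it; what a row does not reach is not made up. A row lasts 1/8 s, in which the tool goes at most 62.5 mm and 10.7 degrees, less where a joint would pass 70% of its speed; a pose out of reach is approached as far as the arm can. A call is refused whole if a number of a shift passes 0.0625 or a number of a turn 10.7, either way. A call with a gripper value outside its range is refused whole. "jaw" is the finger opening in m, from 0 to 0.0854, set as the call begins (left out, the last holds). The fingers move at their own pace and stop on an object; "force" is the grip in N (left out, the last holds). Time passes only in rows, so rows that do not move let the fingers close, or fill a call up. It gives the time, the measured TCP pose, the force and the opening at its end, in the units of the state.
- sensors.get_state(): the state, without advancing time (a new reading comes with each control period).
- cams.get_image(name): name is "side" or "top"; returns a dict with "color" (384x512x3 uint8, red, green, blue), "intrinsics" (3x3 intrinsics, pixels), "R" (3x3) and "t" (3): a world point X has camera coordinates R X + t. Camera axes: x right, y down, z forward; pixel columns grow to the right and rows downward; lengths in m; the calibration is good to about 2 mm. A picture is of the moment at which its call begins. There is no depth.
- manip.sign_off(): hands the job in, once; it reports no verdict.
Trained networks look in the newest picture that a camera, given by its name, has taken for a name from the list of things; names that differ only in an ending like _2 or _b are one class to them, and where a whole thing is asked for, a point or a joint stands for the part that bears it (a point fixed in the world has none). Each returns a list of dicts, best first, with "score" (0 to 1); they miss things now and then, are a little off and sometimes report something else, mostly with a low value. They report only what shows in the picture. A call takes as long as a camera call. They do not tell look-alikes from the thing itself.
- spotter.find_in(query, camera): "point" ([x, y, z] in m, in world coordinates, good to about 4 mm: the middle of the surface that is visible of it).
- spotter.landmark_of(query, camera): "point" ([x, y, z] in m, in world coordinates, good to about 4 mm: a listed point, or the origin of a listed thing).
The state is a dict: "clock": time; "qpos": joint angles; "qd": joint speeds; "effort": joint torques, N m; "position": TCP position; "ee_rot": TCP orientation; "contact_force": force on the tool from outside, world axes, zero at the start; "moment": the same for the moment, N m; "width": finger opening in m.
Only numpy, scipy, OpenCV 4.12 (cv2) and the standard library are available. Lean on these libraries where they do the work, as an engineer would, in place of code of your own. Each camera call takes 0.05 s, during which the arm holds its last target. There are 200 camera calls.

### The job

Change the bench over from grinding to polishing: first stand the jar of coarse grit (the one at the front left of the bench) gently in the open drawer and push the drawer fully shut, so that no stray grit can reach the polishing lap. Then draw the large lap up out of the rack, tip it about halfway (or more) from standing to lying flat so that one of its faces looks up to the light, and finish while still holding it there at rest, its middle at least 20 cm above the table. Leave the small laps in the rack and the other things on the bench where they are.

Things in the scene. Friction and masses are not known exactly. Their poses are not given: they have to be found in the camera images.
- jar: small squat screw-cap jar holding coarse grit, standing by itself near the front edge of the table, left of the open drawer and well in front of everything at the back: 30 mm in diameter, 42 mm tall, about 30 g; body up to z = 30 mm, cap of the same diameter above; origin at the centre of its underside, z up
- drawers: grey parts cabinet with six small drawers in two columns of three, fixed on the table in front of the robot, 172 mm deep (x), 300 mm wide (y), 215 mm high; origin at the centre of its underside, its front faces its own -x; the case front lies at x = -74 mm in its frame. Only the top right drawer (seen from the robot) is open
- drawers_drawer5 (a joint): how far the top right drawer is pulled out towards the cabinet's own -x: 0 shut, 0.1 fully open; slides freely (under 1 N of friction), no catch
- drawer_floor (a point): centre of the upper side of the dark foam liner that covers that drawer's floor (159 mm above the table), moves with the drawer; axes as the cabinet's. Inside, the drawer is 145 mm long in x and 139 mm wide in y; the side walls rise 37 mm above the liner, the front 50 mm; only the front part that is pulled out can be reached from above
- drawer_front (a point): middle of the upper edge of that drawer's front plate, on its outer face, 209 mm above the table; moves with the drawer. The plate is 2 mm thick, 143 mm wide and 64 mm high; a pull lip 50 mm wide sticks out 12 mm from it towards -x, 43 to 47 mm below this edge; the plate above the lip is flat and can be pushed
- lap_rack: wooden rack fixed on the table to the right, three upright slots one behind the other along its own x, 36 mm apart, the middle one at its origin (centre of its underside); two rails along x, 20 mm high, 30 to 46 mm either side of the middle, with dowels up to z = 86 mm that stand either side of each slot, 12.5 mm apart. Each lap stands on its rim across the two rails and can be lifted straight up
- lap_large: the large lap: flat disc 150 mm in diameter, 10 mm thick, 0.25 to 0.5 kg, standing on edge in one of the three slots; origin at the disc's centre (89 mm above the table while in the rack, top of the rim at 164 mm), x along the disc's axis, the two faces are alike
- lap_small_a: a small lap, 100 mm in diameter and 10 mm thick, standing in another slot, top of its rim at 110 mm; origin at its centre, x along its axis; stays in the rack
- lap_small_b: the other small lap, same as the first, in the remaining slot; stays in the rack
- gem_scale: flat black pocket scale, 121 x 72 x 19 mm, lying on the table in front of the cabinet; origin at the centre of its underside; not to be disturbed
- screwdriver: small screwdriver, 161 mm long, lying on the table near the scale, handle 21 mm thick; origin at the middle of its underside; not to be disturbed
- loupe: folding loupe, 42 x 62 x 17 mm, lying on the lid of the wooden case behind the rack; origin at the centre of its underside; not to be disturbed
There are look-alikes about, which are no part of the job. Leave any black, brown or turquoise look-alike of the jar alone.

How it is judged:
By the outcome, as a careful person would: the job done as asked, in the order asked, and still so for the second after the job is handed in, while the arm keeps its last pose, push and grip.
It also fails if it takes over 64 s, if anything falls off the work surface, if the arm or the gripper's body presses on something with over 40 N, if the wrist force passes 120 N, or if a joint passes its speed limit or range.

## Working session

There is one attempt and no reset: what is moved stays moved. The work goes in short steps, Python scripts to look and compute and a tool call to move; the robot and the scene stay as the last step left them, time stands still between calls to the robot, and variables do not carry over. Pictures are saved under pics/ and viewed, on a budget of 10 in all, crops included, one or two more only if the job needs it, and the job is handed in when it is done.

Besides the shell and the picture viewer there is one more tool, called as name(argument=value, ...) on one line, values as JSON. drive_tool: Moves the arm, as the interface text tells. Its arguments: {"type":"object","properties":{"targets":{"type":"array","items":{"type":"array","items":{"type":"number"}}},"jaw":{"type":"number"},"force":{"type":"number"}},"required":["targets"]}

```bash
mkdir -p pics; python3 - <<'E'
from rig import sensors, cams, manip, spotter
import cv2
for c in ("side","top"):
    im=cams.get_image(c); cv2.imwrite(f"pics/{c}0.png",im["color"][:,:,::-1])
    print(c,(-im["R"].T@im["t"]).round(3))
    for q in ["jar","drawer_floor","drawer_front","lap_rack","lap_large","lap_small_a","drawers","gem_scale","screwdriver","loupe"]:
        print(q,[(round(d["score"],2),[round(v,3) for v in d["point"]]) for d in spotter.landmark_of(q,c)[:5]])
s=sensors.get_state();print(s)
E
```

```text
side [0.161 0.986 0.567]
jar [(0.66, [0.438, 0.378, 0.001]), (0.59, [0.446, 0.273, 0.001]), (0.57, [0.501, 0.171, 0.001])]
drawer_floor [(0.92, [0.596, 0.076, 0.159]), (0.24, [0.44, 0.165, -0.001])]
drawer_front [(0.65, [0.524, 0.077, 0.207])]
lap_rack [(0.77, [0.496, -0.179, -0.001]), (0.28, [0.496, -0.175, 0.09]), (0.18, [0.52, 0.076, 0.21])]
lap_large [(0.7, [0.493, -0.176, 0.09]), (0.6, [0.443, 0.274, -0.0])]
lap_small_a [(0.91, [0.462, -0.169, 0.06]), (0.66, [0.528, -0.185, 0.062])]
drawers [(0.74, [0.684, 0.15, 0.002])]
gem_scale [(0.58, [0.48, 0.053, 0.0])]
screwdriver [(0.74, [0.443, 0.162, -0.002])]
loupe []
top [0.495 0.083 1.173]
jar [(0.63, [0.44, 0.376, 0.002]), (0.59, [0.443, 0.275, -0.001]), (0.43, [0.519, 0.247, 0.004]), (0.37, [0.496, 0.17, 0.0])]
drawer_floor [(0.93, [0.595, 0.077, 0.158]), (0.32, [0.462, -0.173, 0.061])]
drawer_front [(0.96, [0.527, 0.078, 0.212])]
lap_rack [(0.83, [0.495, -0.18, 0.002])]
lap_large [(0.64, [0.491, -0.177, 0.088]), (0.19, [0.526, 0.08, 0.212])]
lap_small_a [(0.54, [0.461, -0.169, 0.06]), (0.47, [0.533, -0.191, 0.057])]
drawers []
gem_scale [(0.89, [0.478, 0.052, 0.001])]
screwdriver [(0.45, [0.445, 0.161, -0.001])]
loupe [(0.62, [0.61, -0.119, 0.069])]
{'clock': 1.1, 'qpos': array([-1.38099082e+00,  2.75856523e-01,  1.50491315e+00,  2.04646132e-05,
        1.36072064e+00, -1.21003050e-01]), 'qd': array([ 0.00118998, -0.00058372, -0.00042447,  0.00031301,  0.00164921,
        0.00019138]), 'effort': array([-1.32860248e-03, -4.16672873e+01, -2.46096289e+01,  5.48672847e-05,
        1.72431410e-04,  2.38814204e-05]), 'position': array([ 0.17585173, -0.54745801,  0.30394758]), 'ee_rot': array([5.07965754e-05, 9.87949366e-01, 1.54777413e-01, 1.17615388e-05]), 'contact_force': array([0.15922316, 0.57602543, 0.47922098]), 'moment': array([ 0.03757683,  0.02428742, -0.05381689]), 'width': 0.08575254351541355}
```

View pics/side0.png

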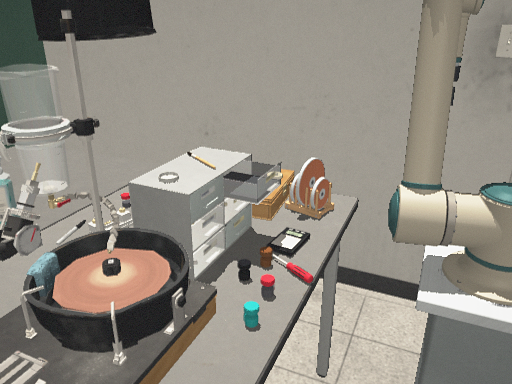

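View pics/top0.png

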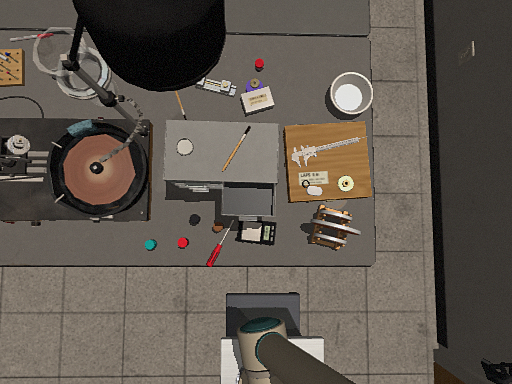

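The red jar at about (0.443, 0.275) is the target: top px (183,242), side px (268,281). The turquoise, black and brown jars are look-alikes. The large lap stands in the middle slot of the rack, with its axis at about -15.6°. The top right drawer is open, its front plate at x≈0.526, and the scale and screwdriver lie in front of it. I'm moving above the jar now.

drive_tool(targets=[[0.0191,0.0587,-0.007,-9],[0.0191,0.0587,-0.007,-8.8],[0.0191,0.0587,-0.007,0],[0.0191,0.0587,-0.007,0],[0.0191,0.0587,-0.007,0]], jaw=0.06, force=25)

```text
clock: 1.72
position: [0.2717, -0.2522, 0.269]
ee_rot: [0.0, 1.0, -0.001, 0.001]
contact_force: [0.0, 0.6, -0.3]
width: 0.0594
```

drive_tool(targets=[[0.0191,0.0587,-0.007,0],[0.0191,0.0587,-0.007,0],[0.0191,0.0587,-0.007,0],[0.0191,0.0587,-0.007,0],[0.0191,0.0587,-0.007,0]])

```text
clock: 2.35
position: [0.3674, 0.0415, 0.2343]
ee_rot: [0.0, 1.0, 0.0, 0.001]
contact_force: [1.5, -0.5, 0.6]
width: 0.0598
```

drive_tool(targets=[[0.0191,0.0587,-0.007,0],[0.0191,0.0587,-0.007,0],[0.0191,0.0587,-0.007,0],[0.0191,0.0587,-0.007,0],[0,0,0,0]])

```text
clock: 2.98
position: [0.4444, 0.2781, 0.2052]
ee_rot: [-0.001, 1.0, 0.002, 0.0]
contact_force: [-0.4, -1.2, 0.5]
width: 0.0598
```

drive_tool(targets=[[0,-0.003,-0.04,0],[0,0,-0.04,0],[0,0,-0.03,0],[0,0,-0.013,0],[0,0,0,0]])

```text
clock: 3.6
position: [0.443, 0.2706, 0.0827]
ee_rot: [0.0, 1.0, -0.0, -0.001]
contact_force: [-0.4, -0.1, 0.9]
width: 0.0601
```

```bash
python3 - <<'E'
from rig import sensors, cams, manip, spotter
import cv2
im=cams.get_image("side")["color"][220:345,180:340,::-1]
cv2.imwrite("pics/jar.png",cv2.resize(im,None,fx=4,fy=4))
print([(d["score"],d["point"]) for d in spotter.landmark_of("jar","side")])
print(sensors.get_state()["position"])
E
```

```text
[(0.71, [0.4364, 0.3758, 0.0019]), (0.57, [0.446, 0.2714, -0.0029])]
[0.44401557 0.27131184 0.08399428]
```

View pics/jar.png

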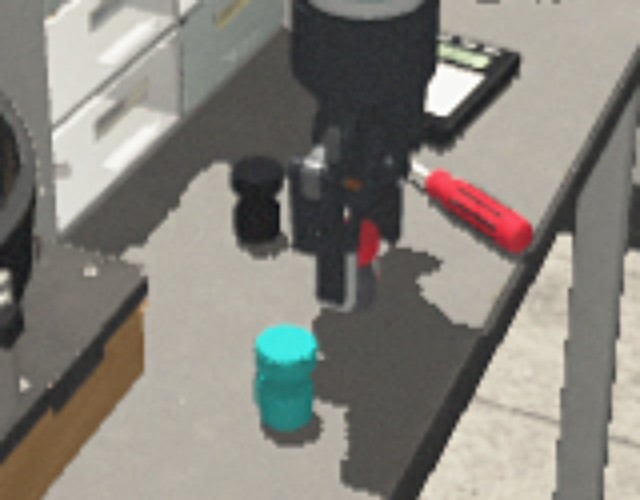

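The crop shows the red cap between the fingers at crop px (370,240), with the turquoise and black jars clear of them. Closing on it.

drive_tool(targets=[[0,0,0,0],[0,0,0,0],[0,0,0,0],[0,0,0,0],[0,0,0.01,0]], jaw=0.02, force=25)

```text
clock: 4.32
position: [0.4429, 0.2712, 0.0931]
ee_rot: [0.0, 1.0, 0.0, -0.0]
contact_force: [-0.8, 0.4, 0.1]
width: 0.0288
```

drive_tool(targets=[[0,0,0.05,0],[0,0,0.05,0],[0,0,0.05,0],[0,0,0.05,0],[0,0,0.0,0]])

```text
clock: 4.95
position: [0.4449, 0.2721, 0.2978]
ee_rot: [-0.002, 1.0, 0.0, 0.005]
contact_force: [-0.3, 0.5, -1.5]
width: 0.0288
```

```bash
python3 - <<'E'
from rig import sensors, cams, manip, spotter
import cv2
for c in ("side","top"):
    im=cams.get_image(c)
    if c=="side": cv2.imwrite("pics/lift.png",cv2.resize(im["color"][100:300,180:340,::-1],None,fx=3,fy=3))
    for q in ["jar","drawer_floor","drawer_front"]:
        print(c,q,[(d["score"],d["point"]) for d in spotter.landmark_of(q,c)])
print(sensors.get_state()["position"],sensors.get_state()["width"])
E
```

```text
side jar [(0.83, [0.5166, 0.2445, 0.0036]), (0.8, [0.4983, 0.1729, 0.0]), (0.7, [0.4401, 0.3766, 0.0008]), (0.4, [0.4474, 0.2692, 0.2115])]
side drawer_floor [(0.97, [0.5981, 0.0782, 0.1574])]
side drawer_front []
top jar [(0.53, [0.4947, 0.1708, -0.0022]), (0.5, [0.5194, 0.2476, 0.0033])]
top drawer_floor [(0.56, [0.5953, 0.0774, 0.1586]), (0.27, [0.4776, 0.051, -0.0019])]
top drawer_front [(0.88, [0.5253, 0.0785, 0.2121])]
[0.44283909 0.27112568 0.29162564] 0.028954097037857035
```

View pics/lift.png

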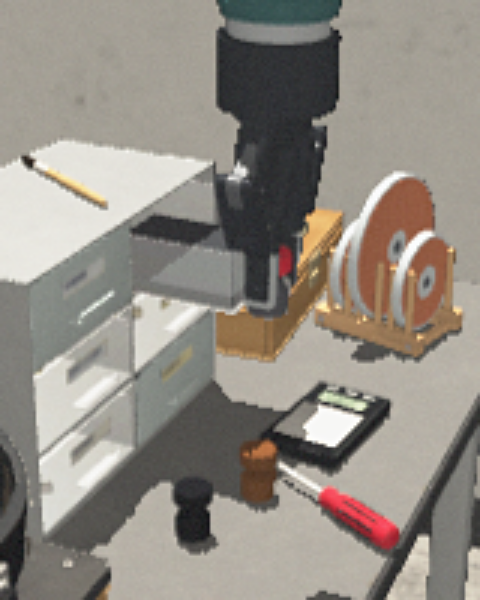

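The jar is held: the red cap is between the fingers at crop px (285,260). Taking it over the drawer.

drive_tool(targets=[[0,0,0.035,0],[0.02,-0.0435,0,0],[0.034,-0.05,0,0],[0.034,-0.05,0,0],[0.035,-0.05,0,0]])

```text
clock: 5.98
position: [0.567, 0.0763, 0.3273]
ee_rot: [-0.0, 1.0, 0.0, -0.0]
contact_force: [0.6, 1.1, -1.6]
width: 0.0287
```

drive_tool(targets=[[0,0,0,0],[0,0,-0.03,0],[0,0,-0.03,0],[0,0,-0.01,0],[0,0,0,0]])

```text
clock: 6.6
position: [0.5658, 0.0784, 0.2574]
ee_rot: [-0.0, 1.0, 0.0, -0.001]
contact_force: [0.9, -0.1, 0.5]
width: 0.0291
```

```bash
python3 - <<'E'
from rig import sensors, cams, manip, spotter
import cv2
im=cams.get_image("side")
cv2.imwrite("pics/place.png",cv2.resize(im["color"][100:250,180:340,::-1],None,fx=4,fy=4))
for q in ["jar","drawer_floor","drawer_front"]:
        print(q,[(d["score"],d["point"]) for d in spotter.landmark_of(q,"side")])
s=sensors.get_state();print(s["position"],s["width"],s["contact_force"])
E
```

```text
jar [(0.6, [0.4397, 0.375, 0.0021]), (0.59, [0.5129, 0.246, -0.0016]), (0.54, [0.4962, 0.1683, 0.0023]), (0.43, [0.5669, 0.0747, 0.1714])]
drawer_floor [(0.68, [0.5941, 0.0785, 0.1577])]
drawer_front [(0.76, [0.5207, 0.0777, 0.2068])]
[0.56685251 0.07807555 0.25924312] 0.02881229355662249 [0.3485263  0.27982845 0.69559872]
```

View pics/place.png

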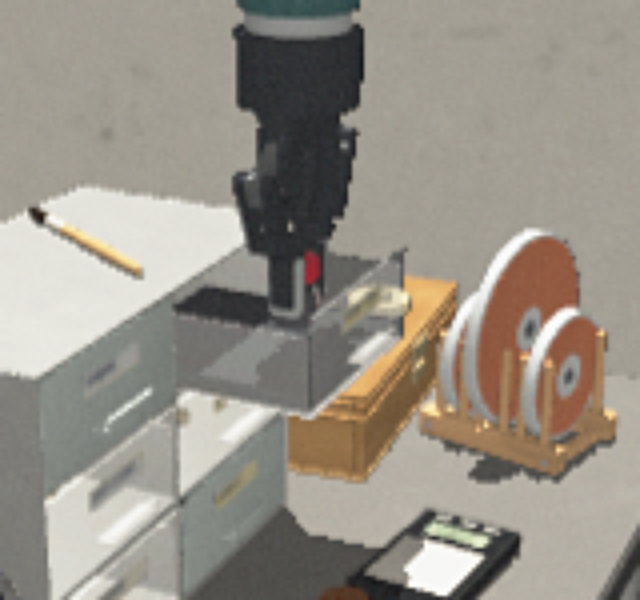

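The gripper is inside the drawer with the jar (crop px (300,285)), behind the front plate and in front of the case. Lowering slowly.

drive_tool(targets=[[0,0,-0.004,0],[0,0,-0.004,0],[0,0,-0.003,0],[0,0,-0.002,0],[0,0,-0.001,0]])

```text
clock: 7.42
position: [0.5662, 0.0778, 0.2437]
ee_rot: [0.0, 1.0, 0.0, -0.0]
contact_force: [-0.4, 0.2, -0.7]
width: 0.0288
```

drive_tool(targets=[[0,0,-0.001,0],[0,0,-0.001,0],[0,0,0,0],[0,0,0,0],[0,0,0,0]])

```text
clock: 8.05
position: [0.5668, 0.0778, 0.2427]
ee_rot: [0.0, 1.0, 0.0, 0.001]
contact_force: [-0.3, -0.3, 4.5]
width: 0.029
```

drive_tool(targets=[[0,0,0,0],[0,0,0,0],[0,0,0,0],[0,0,0.01,0],[0,0,0.03,0]], jaw=0.05)

```text
clock: 8.68
position: [0.5654, 0.0778, 0.2813]
ee_rot: [0.0, 1.0, 0.0, -0.002]
contact_force: [1.2, -0.2, 0.7]
width: 0.0501
```

drive_tool(targets=[[0,0,0.05,0],[-0.03,0,0.05,0],[-0.06,0,0,0],[-0.05,0,0,0],[-0.02,0,0,0]])

```text
clock: 9.3
position: [0.4037, 0.0779, 0.383]
ee_rot: [0.0, 1.0, 0.0, 0.001]
contact_force: [0.4, -0.2, -0.1]
width: 0.0501
```

```bash
python3 - <<'E'
from rig import sensors, cams, manip, spotter
import cv2
for c in ("side","top"):
    im=cams.get_image(c)
    if c=="side": cv2.imwrite("pics/placed.png",cv2.resize(im["color"][100:250,180:340,::-1],None,fx=4,fy=4))
    for q in ["jar","drawer_floor","drawer_front","lap_large","lap_small_a","drawers"]:
        print(c,q,[(d["score"],d["point"]) for d in spotter.landmark_of(q,c)])
s=sensors.get_state();print(s["position"],s["width"],s["contact_force"])
E
```

```text
side jar [(0.79, [0.4994, 0.1706, -0.0017]), (0.65, [0.5134, 0.2489, 0.003]), (0.61, [0.568, 0.074, 0.158]), (0.56, [0.4361, 0.3744, 0.0004])]
side drawer_floor [(0.86, [0.5964, 0.0765, 0.1574]), (0.29, [0.4954, -0.1793, 0.0878])]
side drawer_front [(0.92, [0.526, 0.0748, 0.2103])]
side lap_large [(0.87, [0.4935, -0.1769, 0.0891])]
side lap_small_a [(0.9, [0.4601, -0.1662, 0.0599]), (0.59, [0.5284, -0.1879, 0.0593])]
side drawers [(0.67, [0.6841, 0.1481, 0.0035])]
top jar [(0.56, [0.5209, 0.2454, 0.0018]), (0.54, [0.498, 0.1709, 0.0001]), (0.48, [0.5688, 0.0789, 0.1589]), (0.44, [0.4388, 0.3753, 0.0035])]
top drawer_floor [(0.98, [0.5997, 0.0755, 0.1593])]
top drawer_front [(0.67, [0.5244, 0.0793, 0.2139])]
top lap_large [(0.72, [0.4928, -0.1797, 0.0929])]
top lap_small_a [(0.74, [0.5924, 0.0762, 0.1556]), (0.53, [0.5303, -0.1934, 0.0589]), (0.48, [0.4606, -0.1703, 0.0597])]
top drawers [(0.24, [0.4945, -0.1759, 0.0017])]
[0.40653587 0.07782158 0.38169866] 0.049810898424528655 [0.65297885 0.15763441 0.01957722]
```

View pics/placed.png

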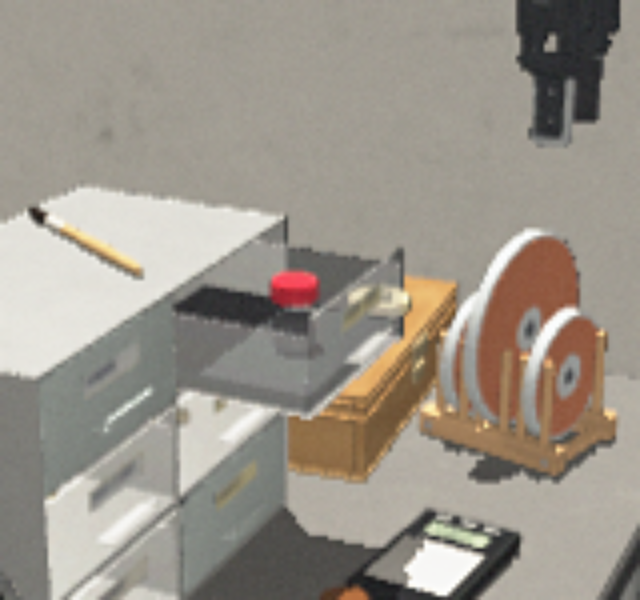

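The jar stands upright on the liner, cap at crop px (295,290). Next I close the fingers and push the front plate above the lip.

drive_tool(targets=[[0,0,-0.05,0],[0.02,0,-0.05,0],[0.03,0,-0.024,0],[0.03,0,0,0],[0.01,0,0,0]], jaw=0, force=30)

```text
clock: 10.62
position: [0.4977, 0.0777, 0.2575]
ee_rot: [0.0, 1.0, -0.0, -0.0]
contact_force: [0.2, -0.6, 0.9]
width: -0.0002
```

drive_tool(targets=[[0.004,0,0,0],[0.006,0,0,0],[0.008,0,0,0],[0.008,0,0,0],[0.008,0,0,0]])

```text
clock: 11.25
position: [0.5306, 0.0778, 0.2581]
ee_rot: [0.0, 1.0, 0.0, 0.0]
contact_force: [-0.7, -0.9, 0.3]
width: -0.0003
```

drive_tool(targets=[[0.01,0,0,0],[0.01,0,0,0],[0.01,0,0,0],[0.01,0,0,0],[0.01,0,0,0]])

```text
clock: 11.88
position: [0.5809, 0.0778, 0.2578]
ee_rot: [0.0, 1.0, 0.0, -0.0]
contact_force: [-0.2, 0.1, -0.3]
width: 0.0002
```

drive_tool(targets=[[0.006,0,0,0],[0.004,0,0,0],[0.002,0,0,0],[0.002,0,0,0],[0,0,0,0]])

```text
clock: 12.5
position: [0.5943, 0.0779, 0.258]
ee_rot: [-0.0, 1.0, 0.0, 0.0]
contact_force: [0.7, 0.3, -0.8]
width: 0.0001
```

drive_tool(targets=[[0.002,0,0,0],[0.002,0,0,0],[0.001,0,0,0],[0,0,0,0],[0,0,0,0]])

```text
clock: 13.12
position: [0.5991, 0.0778, 0.2579]
ee_rot: [0.0, 1.0, 0.0, -0.0]
contact_force: [-1.2, -0.3, 1.0]
width: -0.0001
```

```bash
python3 - <<'E'
from rig import sensors, cams, manip, spotter
for c in ("side","top"):
    im=cams.get_image(c)
    for q in ["drawer_front","drawers"]:
        print(c,q,[(d["score"],d["point"]) for d in spotter.landmark_of(q,c)])
s=sensors.get_state();print(s["position"],s["contact_force"])
E
```

```text
side drawer_front [(0.6, [0.6108, 0.0755, 0.21])]
side drawers [(0.77, [0.6805, 0.1488, 0.0002])]
top drawer_front []
top drawers []
[0.59904627 0.07782968 0.25790852] [-2.95144055  0.10242738  0.52256408]
```

Not yet at the stop; continuing gently.

drive_tool(targets=[[0.002,0,0,0],[0.001,0,0,0],[0.001,0,0,0],[0.001,0,0,0],[0,0,0,0]])

```text
clock: 14.05
position: [0.5999, 0.0778, 0.2578]
ee_rot: [0.0, 1.0, 0.0, -0.005]
contact_force: [-12.2, -0.5, 6.6]
width: 0.0002
```

drive_tool(targets=[[0.001,0,0,0],[0.001,0,0,0],[0.001,0,0,0],[0.001,0,0,0],[0,0,0,0]])

```text
clock: 14.68
position: [0.6004, 0.0779, 0.2577]
ee_rot: [0.0, 1.0, 0.0, -0.01]
contact_force: [-21.3, -1.6, 10.6]
width: -0.0
```

The drawer is against its stop: the force rose to 21 N and the motion ended. Backing off, then moving over the large lap while turning the tool +73.5°.

drive_tool(targets=[[-0.015,0,0,0],[-0.04,0,0.03,0],[-0.04,-0.02,0.04,10.5],[-0.02,-0.05,0.02,10.5],[0,-0.055,0,10.5]], jaw=0.04)

```text
clock: 15.3
position: [0.4944, -0.0425, 0.35]
ee_rot: [0.002, 0.964, 0.266, 0.003]
contact_force: [0.9, -0.2, 0.2]
width: 0.04
```

drive_tool(targets=[[0,-0.055,0,10.5],[0,-0.055,0,10.5],[0,-0.021,0,10.5],[0,0,0,10.5],[0,0,0,0]])

```text
clock: 15.92
position: [0.4951, -0.1687, 0.3472]
ee_rot: [0.001, 0.812, 0.583, 0.001]
contact_force: [0.6, 1.1, -0.7]
width: 0.0398
```

```bash
python3 - <<'E'
from rig import sensors, cams, manip, spotter
import cv2,numpy as np
for c in ("side","top"):
    im=cams.get_image(c)
    if c=="side": cv2.imwrite("pics/shut.png",cv2.resize(im["color"][60:250,170:370,::-1],None,fx=3,fy=3))
    for q in ["drawer_front","drawers","lap_large","lap_small_a"]:
        print(c,q,[(d["score"],d["point"]) for d in spotter.landmark_of(q,c)])
s=sensors.get_state();print(s["position"],s["contact_force"],s["qpos"],s["ee_rot"])
from scipy.spatial.transform import Rotation as R
w,x,y,z=s["ee_rot"]; m=R.from_quat([x,y,z,w]).as_matrix(); print(np.degrees(np.arctan2(m[1,1],m[0,1])))
E
```

```text
side drawer_front [(0.75, [0.6088, 0.075, 0.2106])]
side drawers [(0.93, [0.6802, 0.1483, -0.0011])]
side lap_large [(0.75, [0.4911, -0.1763, 0.0878])]
side lap_small_a [(0.71, [0.4609, -0.1721, 0.0601]), (0.43, [0.5307, -0.189, 0.0615]), (0.29, [0.4419, 0.166, -0.0026])]
top drawer_front [(0.64, [0.6127, 0.0755, 0.2101])]
top drawers []
top lap_large [(0.52, [0.4933, -0.1771, 0.0887])]
top lap_small_a [(0.52, [0.4615, -0.1717, 0.0586]), (0.44, [0.5304, -0.1928, 0.0567])]
[ 0.49462599 -0.16779766  0.34722572] [ 0.38573795 -0.46726455 -0.30302195] [-4.60308174e-01  1.73732770e-01  1.53541025e+00 -2.66290533e-05
  1.43215536e+00 -1.37732097e-01] [1.36236864e-04 8.11482379e-01 5.84376871e-01 5.71175822e-05]
-18.482036628666748
```

View pics/shut.png

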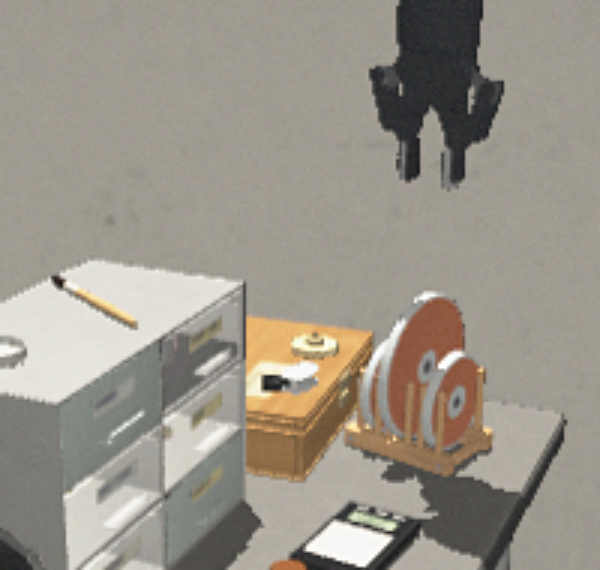

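The picture shows the drawer flush and shut (px (205,340)) and the tool above the rack. Descending over the large lap's rim.

drive_tool(targets=[[-0.001,-0.01,-0.04,2.2],[0,0,-0.045,0],[0,0,-0.04,0],[0,0,-0.02,0],[0,0,-0.01,0]])

```text
clock: 17.05
position: [0.4932, -0.1778, 0.191]
ee_rot: [-0.001, 0.8, 0.6, -0.0]
contact_force: [-0.4, -0.9, 0.1]
width: 0.0399
```

drive_tool(targets=[[0,0,0,0],[0,0,0,0],[0,0,0,0],[0,0,0,0],[0,0,0,0]], jaw=0.0, force=20)

```text
clock: 17.68
position: [0.4941, -0.1782, 0.1929]
ee_rot: [0.001, 0.8, 0.6, 0.0]
contact_force: [0.7, -0.9, 2.1]
width: 0.0096
```

```bash
python3 - <<'E'
from rig import sensors, cams, manip, spotter
import cv2,numpy as np
im=cams.get_image("side")
cv2.imwrite("pics/grip.png",cv2.resize(im["color"][130:240,250:370,::-1],None,fx=5,fy=5))
s=sensors.get_state();print(s["position"],s["contact_force"],s["moment"],s["ee_rot"],s["width"])
E
```

```text
[ 0.49409783 -0.17826712  0.19292103] [ 1.07817445 -1.0594597   3.33222374] [-0.047351   -0.2171251  -0.02709755] [9.28925730e-04 8.00139612e-01 5.99812905e-01 4.67004273e-04] 0.009619346956193195
```

View pics/grip.png

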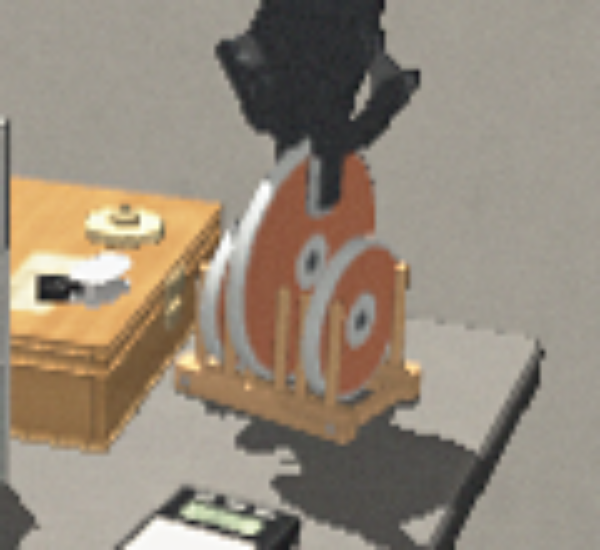

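The fingers straddle the large lap's rim (px (325,180)) and the small laps are untouched. The opening of 9.6 mm matches the lap's thickness. Firming the grip and lifting straight up.

drive_tool(targets=[[0,0,0,0],[0,0,0,0],[0,0,0.01,0],[0,0,0.02,0],[0,0,0.02,0]], force=90)

```text
clock: 18.35
position: [0.4937, -0.1779, 0.2423]
ee_rot: [-0.0, 0.8, 0.6, 0.0]
contact_force: [2.9, -1.3, -4.5]
width: 0.0087
```

drive_tool(targets=[[0,0,0.03,0],[0,0,0.04,0],[0,0,0.05,0],[0,0,0.05,0],[0,0,0.05,0]])

```text
clock: 18.98
position: [0.4925, -0.1775, 0.4631]
ee_rot: [-0.001, 0.8, 0.6, -0.001]
contact_force: [0.7, -0.2, -3.5]
width: 0.0085
```

```bash
python3 - <<'E'
from rig import sensors, cams, manip, spotter
im=cams.get_image("side")
print(spotter.landmark_of("lap_large","side"),spotter.landmark_of("lap_small_a","side"))
print(sensors.get_state())
E
```

```text
[{'point': [0.4907, -0.1771, 0.3593], 'score': 0.59}] [{'point': [0.4613, -0.1678, 0.0614], 'score': 0.94}, {'point': [0.5277, -0.1891, 0.0617], 'score': 0.85}, {'point': [0.6082, 0.0744, 0.2074], 'score': 0.45}]
{'clock': 19.125, 'qpos': array([-4.78729680e-01,  1.49081077e-01,  1.28669565e+00, -1.11523909e-04,
        1.70228890e+00, -1.94538715e-01]), 'qd': array([-0.00050206,  0.02924691,  0.0986075 ,  0.00024395, -0.0229261 ,
       -0.00128869]), 'effort': array([ 2.93844240e-02, -3.87323749e+01, -2.90291941e+01, -4.03137106e-03,
        5.85402281e-02,  9.90057674e-05]), 'position': array([ 0.49345772, -0.17794951,  0.46445105]), 'ee_rot': array([1.61287240e-03, 8.00122240e-01, 5.99834384e-01, 7.15307526e-04]), 'contact_force': array([ 0.06624725, -0.32507758, -4.44834062]), 'moment': array([-0.00176576,  0.01093873, -0.00418176]), 'width': 0.008569129895319364}
```

The lap is out of the rack and held. The moves only turn about the vertical, so next I try driving up to the workspace limit, where the arm may have to tilt the tool.

drive_tool(targets=[[0,0,0.05,0],[0,0,0.05,0],[0,0,0.05,0],[0,0,0.05,0],[0,0,0.05,0]])

```text
clock: 19.75
position: [0.4934, -0.1779, 0.7119]
ee_rot: [-0.002, 0.8, 0.6, -0.001]
contact_force: [1.2, -0.3, -1.6]
width: 0.0088
```

drive_tool(targets=[[0,0,0.04,0],[0,0,0.04,0],[0,0,0.04,0],[0,0,0.04,0],[0,0,0.04,0]])

```text
clock: 20.38
position: [0.4289, -0.1544, 0.7908]
ee_rot: [0.029, 0.8, 0.599, 0.019]
contact_force: [0.7, 0.3, -1.9]
width: 0.0088
```

```bash
python3 - <<'E'
from rig import sensors
s=sensors.get_state();print(s["position"],s["qpos"],s["ee_rot"],s["width"])
E
```

```text
[ 0.42890722 -0.1543586   0.79081772] [-0.50504854  0.28095587  0.2205694   0.01928916  2.5712915  -0.20431144] [0.02918337 0.79962175 0.59949884 0.01882919] 0.008767962561034083
```

The tilt has begun (about 4° outward, elbow at its limit). Next I push outward along the reach boundary, where tilting the tool gains reach.

drive_tool(targets=[[0.047,-0.017,0.01,0],[0.047,-0.017,0.01,0],[0.047,-0.017,0.01,0],[0.047,-0.017,0.01,0],[0.047,-0.017,0.01,0]])

```text
clock: 21.0
position: [0.5903, -0.2131, 0.7104]
ee_rot: [0.064, 0.798, 0.598, 0.042]
contact_force: [0.7, 0.3, -2.2]
width: 0.0089
```

```bash
python3 - <<'E'
from rig import sensors
s=sensors.get_state();print(s["position"],s["qpos"],s["ee_rot"],s["width"],s["qpos"][[1,2,4]].sum())
E
```

```text
[ 0.59033437 -0.21312075  0.71038549] [-0.46575084  0.44485693  0.22166349  0.02483095  2.32230543 -0.16309883] [0.06418529 0.79779369 0.59802384 0.04210657] 0.008884679610413043 2.9888258493692783
```

drive_tool(targets=[[0.05,-0.018,0.03,0],[0.05,-0.018,0.03,0],[0.05,-0.018,0.03,0],[0.05,-0.018,0.03,0],[0.05,-0.018,0.03,0]])

```text
clock: 21.62
position: [0.7001, -0.2526, 0.6726]
ee_rot: [0.136, 0.789, 0.592, 0.089]
contact_force: [-0.5, -0.8, -3.0]
width: 0.0089
```

```bash
python3 - <<'E'
from rig import sensors
s=sensors.get_state();print(s["position"],s["qpos"],s["ee_rot"],s["width"],s["qpos"][[1,2,4]].sum())
E
```

```text
[ 0.70014403 -0.2526145   0.67263954] [-0.45313768  0.52595422  0.2218866   0.03896704  2.06794279 -0.1445451 ] [0.13613962 0.78948889 0.5917571  0.08942504] 0.008939947847196723 2.815783612457058
```

That works: the tilt is now 18.7° and growing about 2° per row. Continuing.

drive_tool(targets=[[0.045,-0.016,0.04,0],[0.045,-0.016,0.04,0],[0.045,-0.016,0.04,0],[0.045,-0.016,0.04,0],[0.045,-0.016,0.04,0]])

```text
clock: 22.25
position: [0.7707, -0.2771, 0.6822]
ee_rot: [0.221, 0.772, 0.578, 0.146]
contact_force: [0.0, 1.0, -2.9]
width: 0.0092
```

```bash
python3 - <<'E'
from rig import sensors
s=sensors.get_state();print(s["position"],s["qpos"],s["ee_rot"],s["width"],s["qpos"][[1,2,4]].sum())
E
```

```text
[ 0.77071858 -0.27707436  0.68222715] [-0.44869474  0.55006908  0.22212054  0.05426221  1.83500753 -0.13585893] [0.22141673 0.77155869 0.578351   0.14554013] 0.009175949457267768 2.6071971486670416
```

drive_tool(targets=[[0.035,-0.0125,0.05,0],[0.035,-0.0125,0.05,0],[0.035,-0.0125,0.05,0],[0.035,-0.0125,0.05,0],[0.035,-0.0125,0.05,0]])

```text
clock: 22.88
position: [0.7961, -0.2857, 0.7426]
ee_rot: [0.31, 0.743, 0.557, 0.204]
contact_force: [-0.8, -0.2, -3.0]
width: 0.0089
```

```bash
python3 - <<'E'
from rig import sensors
s=sensors.get_state();print(s["position"],s["qpos"],s["ee_rot"],s["width"],s["qpos"][[1,2,4]].sum())
E
```

```text
[ 0.79613415 -0.28571427  0.7425981 ] [-0.45203743  0.51895066  0.22070735  0.07334534  1.64341802 -0.13349264] [0.31038836 0.7428353  0.55697449 0.2040446 ] 0.008907232338050916 2.383076036707088
```

drive_tool(targets=[[0.035,-0.0125,0.05,0],[0.035,-0.0125,0.05,0],[0.035,-0.0125,0.05,0],[0.035,-0.0125,0.05,0],[0.035,-0.0125,0.05,0]])

```text
clock: 23.5
position: [0.8281, -0.297, 0.7987]
ee_rot: [0.395, 0.705, 0.529, 0.26]
contact_force: [0.5, 0.3, -3.0]
width: 0.0089
```

drive_tool(targets=[[0.03,-0.011,0.05,0],[0.03,-0.011,0.05,0],[0.03,-0.011,0.05,0],[0,0,0,0],[0,0,0,0]])

```text
clock: 24.12
position: [0.8387, -0.3015, 0.8346]
ee_rot: [0.439, 0.68, 0.51, 0.289]
contact_force: [-0.4, -0.6, -2.9]
width: 0.0085
```

```bash
python3 - <<'E'
from rig import sensors,cams,spotter
import cv2,numpy as np
from scipy.spatial.transform import Rotation as R
for c in ("side","top"):
    im=cams.get_image(c); cv2.imwrite(f"pics/end_{c}.png",im["color"][:,:,::-1])
    for q in ["lap_large","lap_small_a","drawer_front","jar","gem_scale","screwdriver","loupe"]: print(c,q,[(d["score"],d["point"]) for d in spotter.landmark_of(q,c)])
s=sensors.get_state();print(s["position"],s["qpos"],s["qd"],s["contact_force"],s["width"])
w,x,y,z=s["ee_rot"]; m=R.from_quat([x,y,z,w]).as_matrix(); print(m, "face axis z",np.degrees(np.arcsin(abs(m[2,1]))))
E
```

```text
side lap_large []
side lap_small_a [(0.79, [0.531, -0.1855, 0.0604]), (0.76, [0.4618, -0.1652, 0.0604])]
side drawer_front [(0.97, [0.6082, 0.0759, 0.2106])]
side jar [(0.73, [0.5159, 0.2448, 0.0004]), (0.71, [0.4383, 0.3751, 0.0016]), (0.56, [0.4985, 0.1681, 0.0012])]
side gem_scale [(0.57, [0.478, 0.0546, 0.0002])]
side screwdriver [(0.59, [0.4417, 0.1646, -0.0036]), (0.57, [0.478, 0.0532, 0.0001])]
side loupe [(0.71, [0.6101, -0.1115, 0.0742]), (0.2, [0.481, 0.0507, 0.0011])]
top lap_large []
top lap_small_a [(0.62, [0.4624, -0.1687, 0.0619]), (0.61, [0.5307, -0.1934, 0.0588])]
top drawer_front [(0.5, [0.6164, 0.0747, 0.2121])]
top jar [(0.62, [0.4416, 0.3768, 0.003]), (0.59, [0.52, 0.2425, 0.0029]), (0.59, [0.4946, 0.1712, 0.0012])]
top gem_scale [(0.94, [0.4779, 0.0519, -0.0006])]
top screwdriver [(0.67, [0.4446, 0.1621, -0.0024])]
top loupe [(0.6, [0.4969, -0.1774, 0.0016]), (0.54, [0.6129, -0.114, 0.0683]), (0.44, [0.4423, 0.1599, -0.0022])]
[ 0.83942726 -0.30178311  0.83436319] [-0.45528633  0.50189513  0.2214021   0.10174116  1.31342208 -0.13649136] [-2.35432068e-04 -5.76880085e-05 -5.36005891e-04  1.10345224e-03
 -1.25156190e-04 -6.33174525e-04] [ 0.56842627  0.36247851 -1.39259071] 0.008687525491982602
[[ 0.31215716  0.43956608  0.84222299]
 [ 0.94844586 -0.09300801 -0.30298508]
 [-0.05484847  0.89338187 -0.44593774]] face axis z 63.30133720196026
```

View pics/end_side.png

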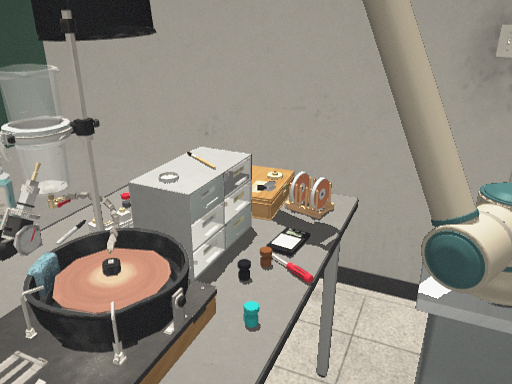

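The tool is tipped 63°. The picture shows the bench undisturbed and the drawer shut, but the lap is outside both views and the elbow is close to its limit. I'm bringing it back in and down a little to check it.

drive_tool(targets=[[-0.02,0.007,-0.03,0],[-0.03,0.011,-0.045,0],[-0.03,0.011,-0.045,0],[-0.03,0.011,-0.045,0],[-0.03,0.011,-0.045,0]])

```text
clock: 25.55
position: [0.7005, -0.2511, 0.627]
ee_rot: [0.44, 0.68, 0.51, 0.289]
contact_force: [0.2, -1.3, -2.4]
width: 0.0087
```

drive_tool(targets=[[-0.03,0.011,-0.045,0],[-0.03,0.011,-0.045,0],[-0.015,0.005,-0.025,0],[0,0,0,0],[0,0,0,0]])

```text
clock: 26.18
position: [0.6281, -0.2256, 0.5164]
ee_rot: [0.442, 0.679, 0.509, 0.29]
contact_force: [-0.3, -0.6, -1.7]
width: 0.0089
```

```bash
python3 - <<'E'
from rig import sensors,cams,spotter
import cv2,numpy as np
from scipy.spatial.transform import Rotation as R
ims=[]
for c in ("side","top"):
    im=cams.get_image(c); ims.append(im["color"][:,:,::-1])
    print(c,[(d["score"],d["point"]) for d in spotter.landmark_of("lap_large",c)])
cv2.imwrite("pics/end2.png",cv2.resize(np.hstack(ims),(800,300),interpolation=cv2.INTER_AREA))
s=sensors.get_state();print(s["position"],s["qpos"],s["qd"],s["contact_force"],s["width"])
w,x,y,z=s["ee_rot"]; m=R.from_quat([x,y,z,w]).as_matrix(); print("face axis z",np.degrees(np.arcsin(abs(m[2,1]))), s["position"]+m[:,2]*.104)
E
```

```text
side [(0.62, [0.7138, -0.2564, 0.4699])]
top [(0.84, [0.7159, -0.2566, 0.4721])]
[ 0.6280905  -0.22527467  0.51530669] [-0.51566035 -0.0126821   1.73129957  0.45777737  0.35082221 -0.57143171] [ 0.00118038  0.00112715  0.01701256  0.00139999  0.00493788 -0.00317434] [ 1.02192501 -0.18772031 -2.44630231] 0.008724693425372349
face axis z 63.467524657300544 [ 0.71581077 -0.25683845  0.46921024]
```

View pics/end2.png

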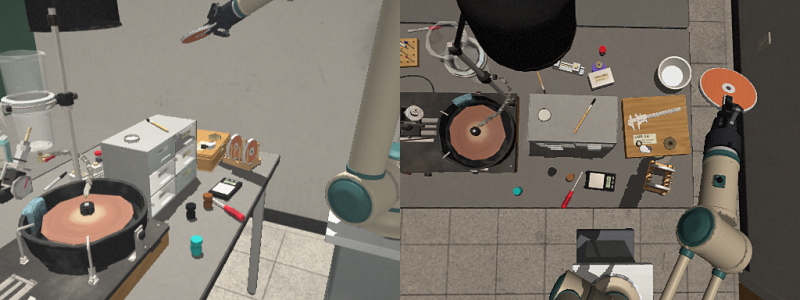

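Both views show the lap in the gripper, tipped with one face up (top px (728,88), side px (200,33)). The drawer is flush and the bench is undisturbed. Settling, then handing in.

drive_tool(targets=[[0,0,0,0],[0,0,0,0],[0,0,0,0],[0,0,0,0],[0,0,0,0]])

```text
clock: 27.0
position: [0.6272, -0.2248, 0.5133]
ee_rot: [0.44, 0.68, 0.51, 0.289]
contact_force: [0.3, -0.2, -2.8]
width: 0.0089
```

```bash
python3 - <<'E'
from rig import sensors,manip
s=sensors.get_state();print(s["clock"],s["position"],abs(s["qd"]).max(),s["width"])
print(manip.sign_off())
E
```

```text
27.0 [ 0.62720024 -0.22482051  0.51328392] 0.0013241612891373151 0.00887570477746013
the job is handed in; nothing more can be done
None
```

The changeover is done and handed in at 27 s of the 64 s allowed. The grit is shut in the drawer, and the large lap is held at rest with one face up.

- **Jar and drawer:** I stood the red grit jar upright on the liner in the open drawer and checked it in a picture. I then pushed the front plate until it stopped, at about 21 N. Both cameras put the plate's edge at x ≈ 0.61, level with the case front. I could not see the jar after the drawer was shut.
- **Large lap:** I drew it straight up out of the middle slot. The moves offered no tilt command, so I tipped it by driving along the edge of the arm's reach. It finished 63° from standing, worked out from the tool's angle. Its middle is about 0.47 m above the table by both cameras and by the arm's own position.
- **Other things:** The small laps, scale, screwdriver, loupe and look-alike jars were found where they started, within the networks' error.

**Checks that missed:** While the lap was at full reach it was outside both views and the networks could not find it, so I brought it back in to check. In some of the pictures, single things went undetected or a stray low-score match appeared, but nothing contradicted the final state.

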